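# Face up a row of cans: push the lane pusher until its catch drops in

## Robot

A 6-joint arm with a two-finger parallel gripper is mounted at the origin on the work surface. World frame = base frame: x ahead of the robot, y to its left, z up, the work surface at z = 0. Lengths are in mm, angles in rad, forces in N, time in s.
With the tool pointing down it reaches from about 275 to 750 mm from the base axis. Payload 10.2 kg.
Tool frame: the origin (TCP) lies at the very end of the fingers, on their centre line; the grasp point (between the pads) lies 19 mm behind it; y points along the fingers, x is the direction in which the jaws open and shut, and the axes are right-handed (so a half turn about y gives the same grasp; the last joint's range is limited). The gripper opens to 85 mm and grips with 20 to 120 N. Pads are 22 mm wide; open, the fingers measure 114 mm over their backs; the gripper's body (76 mm by 85 mm) begins 54 mm behind the grasp point. The pads swing forward as they close: fully open they stand 13 mm farther back than shut.
Start: joints at [-1.371, 0.313, 1.498, -0, 1.331, -0.223], TCP at [215.404, -478.782, 231.294] pointing down, gripper open.
Joint ranges: [-2.94, 2.94], [-0.97, 2.17], [0.19, 2.56], [-1.23, 4.37], [0.02, 3.11], [-2.88, 2.88]. Speed limits (rad/s): [2.39, 2.39, 3.01, 3.14, 3.14, 3.14].

## Interface

Orientations are given as a unit quaternion [w, x, y, z].
In Python, from rig import telemetry, imaging, ctrl gives the robot as it stands.
- The arm moves only by the shell command python3 -m handwheel 'ROWS' [FORCE]. ROWS is JSON, a list of rows, each an object with "delta_pos": the shift along the tool's x, y, z in cm, a list of three; "twist": the turn, a rotation vector about the tool's x, y, z in rad, a list of three; "jaw": the opening, from 0 (shut) to 1 (fully open). A call has exactly 10 rows; each row is the pose to reach, as a shift and turn from the pose commanded when the call began, along the tool's axes at that moment; what a row does not reach only later rows make up. A row lasts 1/12 s, in which the tool goes at most 41.7 mm and 7.16 degrees, less where a joint would pass 70% of its speed; a pose out of reach is approached as far as the arm can. A call with a gripper value outside its range is refused whole. The fingers move at their own pace and stop on an object; FORCE is the grip in N (left out, the last holds). Time passes only in rows, so rows that repeat a pose let the fingers close, or fill a call up. It gives the time, the measured TCP pose, the force and the opening at its end, in the units of the state.
- telemetry.sense(): the state, without advancing time (a new reading comes with each control period).
- imaging.capture(name): name is "scene" or "side" or "wrist"; returns a dict with "frame" (384x512x3 uint8, red, green, blue), "z_map" (384x512 float32, mm along the optical axis (not along the pixel's ray), 0 where there is no reading), "fx", "fy", "cx", "cy" (pixels), "rvec" (rotation vector, rad) and "tvec" (3), from world to camera coordinates, as OpenCV has them. Camera axes: x right, y down, z forward; pixel columns grow to the right and rows downward; lengths in mm; the calibration is good to about 2 mm. A picture is of the moment at which its call begins.
- ctrl.finish_job(): hands the job in, once; it reports no verdict.
The state is a dict: "time_s": time; "joints": joint angles; "dq": joint speeds; "tau": joint torques, N m; "eef_pos": TCP position; "ee_rot": TCP orientation; "force": force on the tool from outside, world axes, zero at the start; "wrist_torque": the same for the moment, N m; "grip_width": opening from 0.0 (shut) to 1.0 (fully open).
Only numpy, scipy, OpenCV 4.12 (cv2) and the standard library are available. Lean on these libraries where they do the work, as an engineer would, in place of code of your own. Each camera call takes 0.05 s, during which the arm holds its last target.

## Task

Of the two stock lanes on the plywood board, take the one with the squat cans: with the fingertips, push its upright pusher plate from behind along the rail, so that it slides the row of cans together towards the front lip, until the spring catch drops into the notch between the two ribs on the rail, and leave it seated there, not past it. Only push: do not grip the plate or pull up the catch, do not push or lift the cans themselves, and leave the lane of tall jars and everything else where it is.

Things in the scene. Friction and masses are not known exactly. Their poses are not given: they have to be found in the camera images.
- pusher_back (a point): Centre of the BACK face (to push) of the upright aluminium pusher plate, 64 mm wide, 6 mm thick, in the cans' lane. Its top edge is 26 mm above this point. Behind it only a 40 mm long foot, 60 mm below this point, and gussets 37 mm below at its sides. x = push direction (level, along the rail, to the front lip), y = left, z = up. It cannot tip or leave the rail.
- pusher (a joint): How far that pusher has slid along its lane towards the front lip, m: grows in the push direction, starts at 0 to 0.03; it must travel some 75 to 150 mm, against 1 to 2 N of its own and 2 to 6 N for the cans.
- catch_tip (a point): Lowest point of the round tip (radius 6 mm) of the cans' pusher's spring catch: an upright steel pin in a grey housing at the plate's right side (looking along the push), 52 mm right of the plate's middle, 9 mm behind its back face, riding over the dark steel rail. Its black knob, 20 mm across, reaches 18 mm above the height of pusher_back, up to 8 mm more while riding over a rib.
- catch (a joint): How far the catch pin stands above its lowest position, m. 0 = down (over the plain rail, or dropped into the notch); up to 0.0045 while riding over the near rib of the notch, 0.0075 if forced over the far rib. A spring presses it down with about 3 N.
- notch_seat (a point): The seat for the catch between two steel ribs across the cans' rail, at rail top; axes as pusher_back. With its tip 19 mm short of here the catch meets the low near rib, tops it 10 mm short (about 3 N more push), then drops with a dip in force, seated with its tip here (play under 1 mm). The higher far rib then resists at once; some 11 N more would force it over.
- pusher2_back (a point): The same point on the pusher of the other, like lane, which holds the three tall jars. To be left alone.
- lane: White lane tray of the squat cans, fixed: 400 x 78 mm, origin mid-underside, x = push direction, y = left. Walls 30 mm high, 70 mm apart; floor 4 mm; front lip at x = +198 mm; open at the back. Rail along the outside of its right wall (y = -44 to -60 mm), top 34 mm up. It lies on an 18 mm board; the jars' lane lies parallel, 140 mm to one side or the other.
- can1: Squat food can 1 (66 mm across, 60 mm high, 0.2 kg, paper label), origin at the centre of its underside, loose, upright in the lane; 1 is nearest the pusher, 3 nearest the front lip.
- can2: Squat food can 2 (66 mm across, 60 mm high, 0.2 kg, paper label), origin at the centre of its underside, loose, upright in the lane; 1 is nearest the pusher, 3 nearest the front lip.
- can3: Squat food can 3 (66 mm across, 60 mm high, 0.2 kg, paper label), origin at the centre of its underside, loose, upright in the lane; 1 is nearest the pusher, 3 nearest the front lip.
- jar1: One of the three tall glass jars (62 mm across, 105 mm high) in the other lane; origin at the centre of its underside.
- jar2: One of the three tall glass jars (62 mm across, 105 mm high) in the other lane; origin at the centre of its underside.
- jar3: One of the three tall glass jars (62 mm across, 105 mm high) in the other lane; origin at the centre of its underside.
- cutter: Box cutter, 145 mm long, 18 mm wide, 12 mm high, lying between the two lanes; a bystander, origin at the centre of its underside.
- stray_can: Tall can, 74 mm across, 110 mm high, standing beyond the front ends of the lanes; a bystander, origin at the centre of its underside.
- stray_jar: Jar, 60 mm across, 90 mm high, standing beyond the front ends of the lanes; a bystander, origin at the centre of its underside.
- tape_roll: Roll of packing tape, 100 mm across, 48 mm high, on the bench; a bystander, origin at the centre of its underside.
- pasta_box: Cardboard food packet, 60 x 160 x 45 mm, on the bench; a bystander, origin at the centre of its underside.
- mug: White mug, 80 mm across, 90 mm high, on the bench; a bystander, origin at the centre of its underside.
There are look-alikes about, which are no part of the job. What is shaped like the can2 but blue or yellow is not meant. What is shaped like the can1 but green or yellow is not meant.

How it is judged (in metres and radians):
At the end, for the whole second after the job is handed in: The catch tip is within 3 mm of the notch seat along the rail and down (under 2 mm up), the pusher is at rest, and the three cans stand upright on the lane floor in a closed row against the pusher (each within 12 mm of its place) (x of catch_tip in the frame of notch_seat between -0.003 and 0.003 m and value of joint catch below 0.002 m and velocity of joint pusher between -0.005 and 0.005 m/s and angle between each of can1, can2, can3's own z axis and vertical below 0.15 rad and x of can1 in the frame of pusher_back below 0.051 m and z of can1 in the frame of lane between -0.002 and 0.01 m and x of can2 in the frame of pusher_back below 0.117 m and z of can2 in the frame of lane between -0.002 and 0.01 m and x of can3 in the frame of pusher_back below 0.183 m and z of can3 in the frame of lane between -0.002 and 0.01 m); the robot touches nothing.
It fails at once if the pusher plate is taken between the fingers instead of pushed from behind, or the catch is pulled up by hand (over 14 mm) ((x of the grasp point in the frame of pusher_back between -0.001 and 0.007 m and y of the grasp point in the frame of pusher_back between -0.032 and 0.032 m and z of the grasp point in the frame of pusher_back between -0.07 and 0.02 m) or value of joint catch above 0.014 m).
It fails at once if a can of the row is lifted over 15 mm or tipped over 0.5 rad (z of any of can1, can2, can3 in the frame of lane above 0.019 m or angle between any of can1, can2, can3's own z axis and vertical above 0.5 rad).
It fails at once if the fingers push on a can of the row (over 1 N) instead of the pusher (contact force between the fingers and can1 above 1 N or contact force between the fingers and can2 above 1 N or contact force between the fingers and can3 above 1 N).
It fails at once if the pusher of the jars' lane is shifted over 10 mm or one of the jars over 30 mm (distance of pusher2_back from where it was at the start of the episode above 0.01 m or distance of any of jar1, jar2, jar3 from where it was at the start of the episode above 0.03 m).
It fails at once if a bystander is moved over 30 mm (distance of any of cutter, stray_can, stray_jar, tape_roll, pasta_box, mug from where it was at the start of the episode above 0.03 m).
It also fails if it takes over 48 s, if anything falls off the work surface, if the arm or the gripper's body presses on something with over 40 N, if the wrist force passes 120 N, or if a joint passes its speed limit or range.

## Working session

There is one attempt and no reset: what is moved stays moved. The work goes in short steps, Python scripts to look and compute and a shell command to move; the robot and the scene stay as the last step left them, time stands still between calls to the robot, and variables do not carry over. Pictures are saved under pics/ and viewed, and the job is handed in when it is done.

```bash
mkdir -p pics; ls; python3 - <<'E'
from rig import telemetry, imaging, ctrl
import cv2,numpy as np
print(telemetry.sense())
for n in ["scene","side","wrist"]:
    d=imaging.capture(n)
    cv2.imwrite(f"pics/{n}0.png",d["frame"][:,:,::-1])
    np.savez(f"{n}0.npz",**d)
    print(n,d["fx"],d["fy"],d["cx"],d["cy"],d["rvec"],d["tvec"])
E
```

```text
pics
{'time_s': 0.0, 'joints': array([-1.37142152e+00,  3.13437388e-01,  1.49845995e+00, -1.46296831e-05,
        1.33097625e+00, -2.23381773e-01]), 'dq': array([-1.21858756e-03, -6.91001235e-04,  5.74344690e-06,  2.01417112e-03,
        2.65291230e-04, -2.32844198e-03]), 'tau': array([-5.87933046e-04, -4.12262821e+01, -2.59741312e+01, -2.52825512e-04,
        4.12146954e-03,  9.47549154e-06]), 'eef_pos': array([ 215.33610086, -478.52012142,  230.73291563]), 'ee_rot': array([ 0.59409628, -0.59345519,  0.38428633, -0.3836464 ]), 'force': array([0.79103427, 0.07185272, 0.61706314]), 'wrist_torque': array([-0.02012336,  0.05376094,  0.02458117]), 'grip_width': 1.0031500197129708}
scene 492.60793717826516 492.60793717826516 251.05458330902817 192.93416435865038 [ 2.03748527  1.20776702 -0.54857518] [-281.59864086 -201.41808392 2005.35222787]
side 440.16586264594014 440.16586264594014 256.7734539010005 186.80132989322547 [-0.0499492   2.95970385 -1.04834151] [ 447.35803883   39.88953728 1462.90212279]
wrist 279.98188849573023 279.98188849573023 255.3741073261735 192.5852254122549 [-2.39867595  1.55028678  0.25872027] [-524.39554759  -41.5864352   380.56299151]
```

View pics/scene0.png

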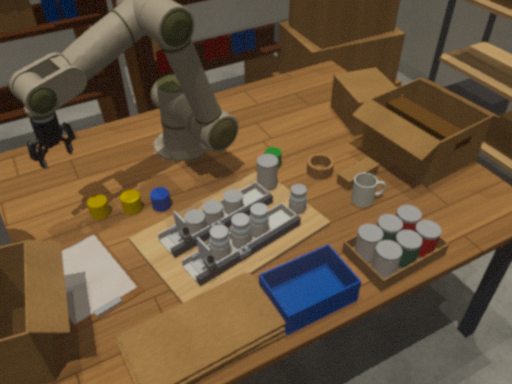

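View pics/side0.png

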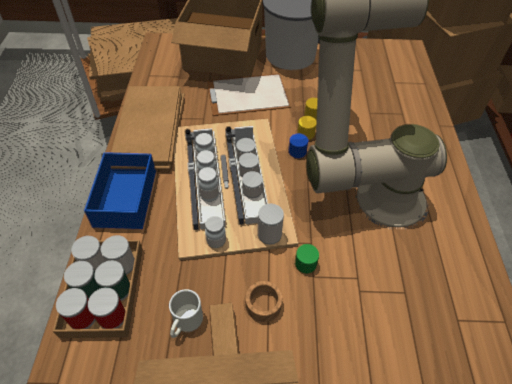

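View pics/wrist0.png

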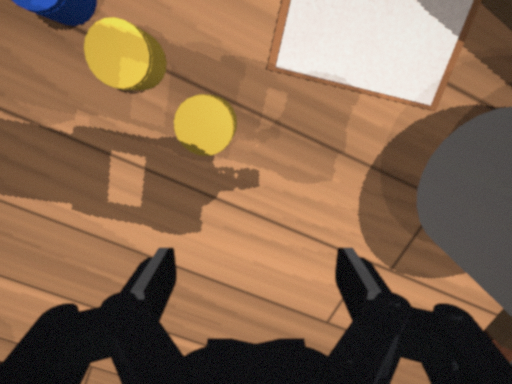

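```bash
cat > h.py <<'E'
import numpy as np,cv2
def cloud(d):
    R,_=cv2.Rodrigues(np.asarray(d["rvec"],float)); t=np.asarray(d["tvec"],float).ravel()
    z=d["z_map"].astype(float); v,u=np.mgrid[:z.shape[0],:z.shape[1]]
    P=np.stack([(u-d["cx"])/d["fx"]*z,(v-d["cy"])/d["fy"]*z,z],-1)
    W=(P-t)@R; W[z==0]=np.nan
    return W
def proj(d,p):
    return cv2.projectPoints(np.asarray(p,float).reshape(-1,3),np.asarray(d["rvec"],float),np.asarray(d["tvec"],float),np.array([[d["fx"],0,d["cx"]],[0,d["fy"],d["cy"]],[0,0,1.]]),None)[0][:,0]
E
python3 - <<'E'
from h import *
s=dict(np.load("scene0.npz")); W=cloud(s)
im=s["frame"][:,:,::-1]
c=im[160:300,120:340]; cv2.imwrite("pics/c1.png",cv2.resize(c,None,fx=3.6,fy=3.6,interpolation=cv2.INTER_CUBIC))
for u,v in [(195,215),(213,205),(232,194),(219,231),(240,219),(259,209),(267,160),(298,190)]:
    print(u,v,W[v,u].round())
d=dict(np.load("side0.npz"));W=cloud(d)
c=d["frame"][110:260,165:305,::-1]; cv2.imwrite("pics/c2.png",cv2.resize(c,None,fx=4,fy=4,interpolation=cv2.INTER_CUBIC))
for u,v in [(203,138),(205,156),(207,175),(246,145),(248,160),(252,178)]:
    print(u,v,W[v,u].round())
E
```

```text
195 215 [ 488. -148.   82.]
213 205 [475. -78.  84.]
232 194 [459.  -0.  85.]
219 231 [ 632. -129.  131.]
240 219 [614. -50. 127.]
259 209 [603.  23. 127.]
267 160 [402. 167. 127.]
298 190 [572. 187. 110.]
203 138 [ 631. -132.  126.]
205 156 [617. -56. 121.]
207 175 [601.  28. 127.]
246 145 [ 490. -148.   83.]
248 160 [480. -77.  85.]
252 178 [464.  -3.  82.]
```

View pics/c1.png

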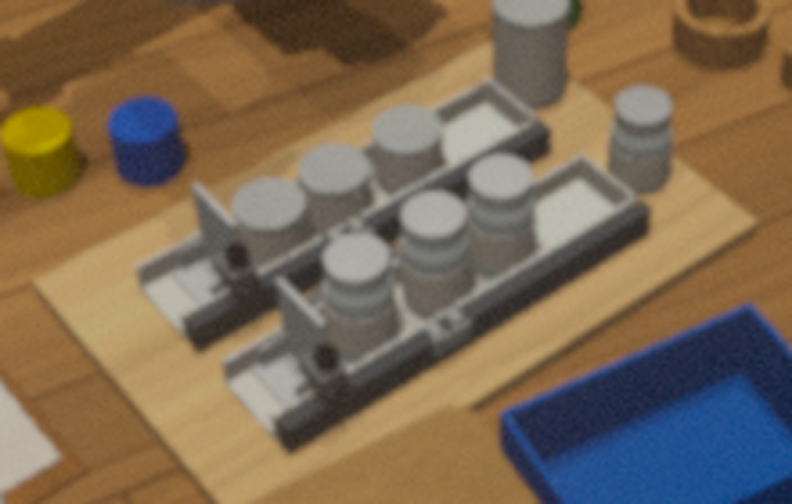

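View pics/c2.png

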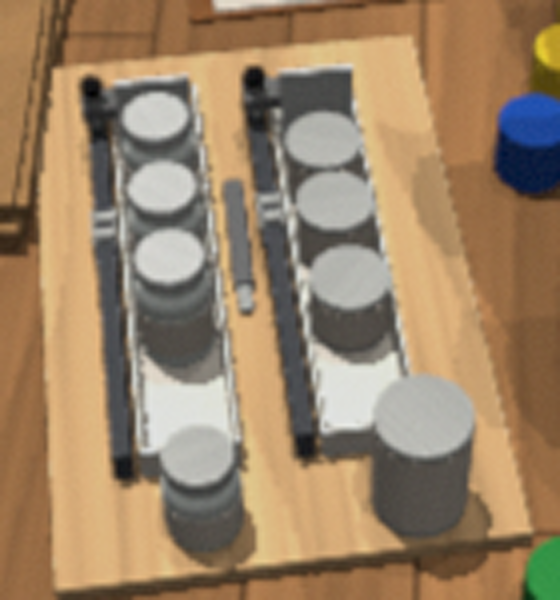

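```bash
python3 - <<'E'
from h import *
for n in ["scene","side"]:
    d=dict(np.load(n+"0.npz"));W=cloud(d).reshape(-1,3)
    a=np.array([-0.18,0.984]);a/=np.linalg.norm(a); b=np.array([-a[1],a[0]])
    o=np.array([478,-76.])
    L=np.c_[(W[:,:2]-o)@a,(W[:,:2]-o)@b,W[:,2]]
    # cans tops
    m=(L[:,2]>78)&(L[:,2]<87)&(abs(L[:,1])<50)&(abs(L[:,0])<200)
    pts=L[m]
    print(n,"tops n",m.sum())
    img=None
    m=(L[:,2]>88)&(L[:,2]<125)&(L[:,1]>-70)&(L[:,1]<45)&(L[:,0]<0)&(L[:,0]>-220)
    for p in L[m][np.argsort(L[m][:,1])]: print(p.round(1),end=' ')
    print()
    # wall tops
    m=(abs(L[:,2]-50)<5)&(abs(L[:,1])<75)&(abs(L[:,0])<230)
    print(np.histogram(L[m][:,1],bins=np.arange(-75,76,5)))
E
```

```text
scene tops n 667
[-150.6  -65.1   89.1] [-140.6  -63.3  103. ] [-146.6  -62.1  106.1] [-142.7  -61.8  107.6] [-145.9  -61.6  109.6] [-141.   -61.5   88.6] [-149.3  -59.9  101.7] [-141.1  -59.6  109.1] [-132.1  -59.3   89.7] [-150.2  -58.9   88.2] [-137.6  -58.6  101.7] [-147.7  -58.6  108.3] [-145.2  -58.4   97.7] [-150.9  -58.3  110.2] [-141.2  -58.1   99.2] [-136.5  -57.4  104.3] [-133.1  -57.3  101.9] [-134.2  -56.8   89.1] [-147.2  -56.6  102. ] [-135.3  -56.   106.8] [-151.4  -55.5   90.7] [-141.7  -55.2  110.3] [-149.8  -55.2  102.5] [-148.6  -54.7  110.1] [-141.7  -54.4  105.4] [-145.1  -54.4  107.5] [-139.7  -54.4   90.7] [-137.6  -53.9  106.7] [-133.6  -53.5  108. ] [-150.9  -52.7  110. ] [-143.4  -52.1  108.9] [-145.7  -51.9   88.3] [-152.9  -51.9   88.7] [-139.4  -51.9  110.5] [-135.3  -50.3  106.5] [-150.   -50.1  103. ] [-131.3  -50.   108.1] [-145.5  -49.8  108.5] [-148.3  -48.6  109.4] [-136.3  -46.8  108.9] [-139.8  -46.   106.1] [-148.8  -45.9   89.9] [-151.9  -45.4   91.5] [-132.   -45.1  104.6] [-145.3  -43.7  107.8] [-141.8  -43.4  105.3] [-137.4  -42.4  106. ] [-
[... 6216 characters left out ...]
15.8] [-128.9   23.3  106.4] [-129.6   23.4  101.1] [-126.4   26.4   89.5] [-128.3   26.7   97.1] [-128.5   26.7  101.6] [-129.7   26.9  105.2] [-130.    26.9  109.6] [-82.3  27.   89.2] [-131.2   27.1  113.1] [-124.5   29.7   90.8] [-126.8   30.    98.1] [-128.5   30.2  110.6] [-129.8   30.4  104.7] [-130.2   30.4  113.6] [-131.8   30.7   98. ] 
(array([  0,   0,  28, 102, 107, 109,  16,  98,  14,  13,  16,   8,   7,
         7,   7,   2,   4,   3,   7,   3,   6,  15,  54,   0,   0,   0,
         0,   0,   0,   0]), array([-75, -70, -65, -60, -55, -50, -45, -40, -35, -30, -25, -20, -15,
       -10,  -5,   0,   5,  10,  15,  20,  25,  30,  35,  40,  45,  50,
        55,  60,  65,  70,  75]))
```

```bash
python3 - <<'E'
from h import *
from scipy.spatial.transform import Rotation as Ro
q=[0.59409628, -0.59345519,  0.38428633, -0.3836464 ]
R=Ro.from_quat(q,scalar_first=True).as_matrix(); print(R.round(3))
d=dict(np.load("wrist0.npz")); Rc,_=cv2.Rodrigues(d["rvec"]); c=-Rc.T@d["tvec"]; print("cam",c,Rc.round(2), R.T@(c-[215.3,-478.5,230.7]), "opt axis in tool",R.T@Rc[2])
for n in ["scene","side"]:
    d=dict(np.load(n+"0.npz"));W=cloud(d);P=W.reshape(-1,3)
    # can tops: cluster around given
    for c0 in [(489,-148),(477,-77),(462,-2)]:
        m=(abs(P[:,2]-83)<6)&(np.hypot(P[:,0]-c0[0],P[:,1]-c0[1])<45)
        xy=P[m][:,:2].astype(np.float32); print(n,cv2.minEnclosingCircle(xy),xy.mean(0))
    # ribs & rail: bright pixels on rail top z 52
    a=np.array([-0.18,0.984]);a/=np.linalg.norm(a); b=np.array([-a[1],a[0]])
    o=np.array([478,-76.])
    S=(P[:,:2]-o)@a;T=(P[:,:2]-o)@b
    m=(abs(P[:,2]-52)<8)&(T>-62)&(T<-43)&(abs(S)<230)
    g=d["frame"].reshape(-1,3).mean(1)
    bins=np.arange(-220,221,5); 
    for lo in bins:
        k=m&(S>=lo)&(S<lo+5)
        if k.sum(): print(lo,k.sum(),int(g[k].mean()),P[k][:,2].mean().round(1),end=' | ')
    print()
E
```

```text
[[ 0.41  -0.     0.912]
 [-0.912  0.001  0.41 ]
 [-0.001 -1.     0.   ]]
cam [ 291.33682902 -444.71937462  372.68732514] [[ 0.41 -0.91 -0.  ]
 [-0.86 -0.39  0.32]
 [-0.29 -0.13 -0.95]] [   0.21194847 -141.96524012   83.24035196] opt axis in tool [-5.72169367e-04  9.46677464e-01 -3.22182327e-01]
scene ((493.6700439453125, -143.0599822998047), 41.33537292480469) [ 492.71255 -147.85982]
scene ((477.34832763671875, -84.1605224609375), 37.22807312011719) [480.19656 -81.97467]
scene ((463.8577575683594, 2.9534971714019775), 36.5843620300293) [ 4.6607870e+02 -1.6157047e-01]
-195 13 78 51.0 | -190 11 73 51.1 | -185 7 77 51.5 | -180 10 78 51.7 | -175 6 74 52.0 | -170 11 78 52.6 | -165 10 70 51.9 | -160 7 70 52.3 | -155 10 60 52.1 | -150 6 50 50.8 | -145 7 52 52.2 | -140 6 50 50.9 | -135 7 49 50.1 | -130 9 51 53.3 | -125 9 59 52.0 | -120 7 76 51.9 | -115 7 92 51.2 | -110 5 94 53.8 | -105 6 87 55.3 | -100 7 83 53.5 | -95 10 76 51.7 | -90 8 68 50.9 | -85 6 76 54.8 | -80 5 70 50.8 | -75 9 76 51.7 | -70 10 81 53.2 | -65 5 100 53.7 | -60 4 105 53.5 | -55 1 113 53.6 | -50 3 110 50.5 | -45 2 139 53.4
[... 1526 characters left out ...]
 | -15 8 96 52.6 | -10 5 77 52.4 | -5 9 77 52.7 | 0 6 80 51.1 | 5 4 73 50.4 | 10 7 76 52.3 | 15 4 76 51.1 | 20 5 77 52.7 | 25 7 81 52.1 | 30 5 80 51.8 | 35 7 76 50.4 | 40 5 77 53.4 | 45 5 75 52.4 | 50 4 78 52.2 | 55 9 83 52.9 | 60 6 79 51.0 | 65 5 79 53.1 | 70 6 73 51.7 | 75 7 78 52.4 | 80 5 80 51.1 | 85 6 81 53.6 | 90 9 77 50.7 | 95 4 78 50.2 | 100 7 74 52.6 | 105 6 77 51.9 | 110 7 78 52.4 | 115 6 76 51.6 | 120 7 75 51.3 | 125 6 71 51.0 | 130 5 80 52.6 | 135 8 79 52.2 | 140 6 79 51.0 | 145 7 77 51.1 | 150 7 74 52.6 | 155 5 75 51.4 | 160 7 77 51.8 | 165 7 79 51.7 | 170 5 78 53.1 | 175 9 75 51.8 | 180 9 76 52.4 | 185 5 79 50.6 | 190 5 77 51.8 | 195 10 73 52.0 | 200 9 57 50.3 | 205 1 35 50.9 |
```

```bash
python3 - <<'E'
from h import *
a=np.array([-0.18,0.984]);a/=np.linalg.norm(a); b=np.array([-a[1],a[0]]);o=np.array([478,-76.])
for n in ["scene","side"]:
    d=dict(np.load(n+"0.npz"));P=cloud(d).reshape(-1,3);g=d["frame"].reshape(-1,3).mean(1)
    S=(P[:,:2]-o)@a;T=(P[:,:2]-o)@b
    for nm,m in [("rail",(abs(P[:,2]-52)<3)&(T>-75)&(T<-40)&(S>-190)&(S<195)&(g<92)&~((S>-165)&(S<-110))),
                 ("lwall",(abs(P[:,2]-48)<5)&(T>25)&(T<50)&(S>-190)&(S<190)),
                 ("plate",(P[:,2]>88)&(P[:,2]<117)&(abs(T)<33)&(S>-136)&(S<-120))]:
        s,t=S[m],T[m]
        if nm=="plate": s,t=t,s
        p=np.polyfit(s,t,1)
        for _ in range(5):
            r=t-np.polyval(p,s);k=abs(r)<8;p=np.polyfit(s[k],t[k],1)
        print(n,nm,k.sum(),p.round(4),r[k].std().round(1))
E
```

```text
scene rail 117 [-2.00000e-03 -5.35987e+01] 4.2
scene lwall 77 [-1.00000e-04  3.61692e+01] 3.3
scene plate 86 [-8.900000e-03 -1.299401e+02] 2.0
side rail 241 [ 6.00000e-04 -5.27744e+01] 4.6
side lwall 78 [-3.00000e-03  3.62693e+01] 1.6
side plate 121 [ 5.800000e-03 -1.288251e+02] 2.5
```

```bash
python3 - <<'E'
from h import *
from scipy.spatial.transform import Rotation as Ro
from rig import telemetry
a=np.array([-0.18,0.984]);a/=np.linalg.norm(a); b=np.array([-a[1],a[0]]);o=np.array([478,-76.])
s=telemetry.sense();R=Ro.from_quat(s["ee_rot"],scalar_first=True).as_matrix()
t=o-165*a-1*b; print(t); D=np.r_[t,200]-s["eef_pos"]; print(R.T@D/10)
Rt=np.c_[np.cross([0,0,-1],np.r_[a,0]),[0,0,-1],np.r_[a,0]]; print(Rt.round(2),Ro.from_matrix(R.T@Rt).as_rotvec())
E
python3 -m handwheel '[{"delta_pos":[-1,0.3,3.6],"twist":[0,-0.12,0],"jaw":0},{"delta_pos":[-2,0.6,7.2],"twist":[0,-0.24,0],"jaw":0},{"delta_pos":[-3,0.9,10.8],"twist":[0,-0.36,0],"jaw":0},{"delta_pos":[-4,1.2,14.4],"twist":[0,-0.48,0],"jaw":0},{"delta_pos":[-5,1.5,18],"twist":[0,-0.6,0],"jaw":0},{"delta_pos":[-6,1.8,21.6],"twist":[0,-0.72,0],"jaw":0},{"delta_pos":[-7,2.1,25.2],"twist":[0,-0.84,0],"jaw":0},{"delta_pos":[-8,2.4,28.8],"twist":[0,-0.96,0],"jaw":0},{"delta_pos":[-9,2.7,32.4],"twist":[0,-1.08,0],"jaw":0},{"delta_pos":[-10,3,36.5],"twist":[0,-1.2,0],"jaw":0}]' 40
```

```text
[ 508.6739406  -238.12683112]
[-9.89097006  3.1054956  36.61282069]
[[ 0.98  0.   -0.18]
 [ 0.18  0.    0.98]
 [ 0.   -1.    0.  ]] [-8.32490830e-04 -1.32893815e+00 -6.53842832e-04]
time_s: 0.98
eef_pos: [507.6, -236.9, 201.1]
ee_rot: [0.707, -0.707, -0.02, 0.02]
force: [1.0, -0.5, 0.9]
grip_width: -0.001
```

```bash
python3 -m handwheel '[{"delta_pos":[0,1,0],"twist":[0,-0.06,0],"jaw":0},{"delta_pos":[0,3,0],"twist":[0,-0.12,0],"jaw":0},{"delta_pos":[0,4,0],"twist":[0,-0.129,0],"jaw":0},{"delta_pos":[0,5,0],"twist":[0,-0.129,0],"jaw":0},{"delta_pos":[0,6,0],"twist":[0,-0.129,0],"jaw":0},{"delta_pos":[0,6,0],"twist":[0,-0.129,0],"jaw":0},{"delta_pos":[0,6,0],"twist":[0,-0.129,0],"jaw":0},{"delta_pos":[0,6,0],"twist":[0,-0.129,0],"jaw":0},{"delta_pos":[0,6,0],"twist":[0,-0.129,0],"jaw":0},{"delta_pos":[0,6,0],"twist":[0,-0.129,0],"jaw":0}]'
cat > snap.py <<'E'
import sys
from h import *
from rig import imaging,telemetry
from scipy.spatial.transform import Rotation as Ro
k=sys.argv[1]
a=np.array([-0.18,0.984]);a/=np.linalg.norm(a); b=np.array([-a[1],a[0]]);o=np.array([478,-76.])
s=telemetry.sense();R=Ro.from_quat(s["ee_rot"],scalar_first=True).as_matrix()
p=s["eef_pos"];print("t",round(s["time_s"],2),"s,t,z",((p[:2]-o)@a).round(1),((p[:2]-o)@b).round(1),p[2].round(1),"F_along",(s["force"][:2]@a).round(2),"F",s["force"].round(1),"tool z vs a (rad)",(np.arctan2(R[1,2],R[0,2])-np.arctan2(a[1],a[0])).round(4))
for n in sys.argv[2:]:
    d=imaging.capture(n);np.savez(n+k+".npz",**d);f=d["frame"][:,:,::-1]
    cv2.imwrite(f"pics/{n}{k}.png",f if n=="wrist" else cv2.resize(f[110:260,165:305] if n=="side" else f[160:300,120:340],None,fx=3.5,fy=3.5,interpolation=cv2.INTER_CUBIC))
E
python3 snap.py 1 wrist side
```

```text
time_s: 1.82
eef_pos: [506.9, -238.5, 142.0]
ee_rot: [-0.704, 0.704, 0.064, -0.063]
force: [0.5, 0.2, -1.4]
grip_width: 0.003
t 1.82 s,t,z -165.0 0.8 142.0 F_along 0.09 F [ 0.5  0.2 -1.4] tool z vs a (rad) -0.0004
```

View pics/wrist1.png

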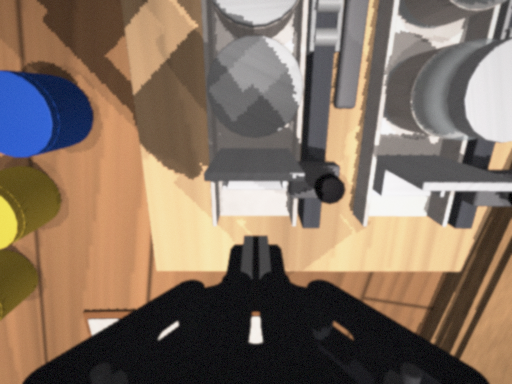

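View pics/side1.png

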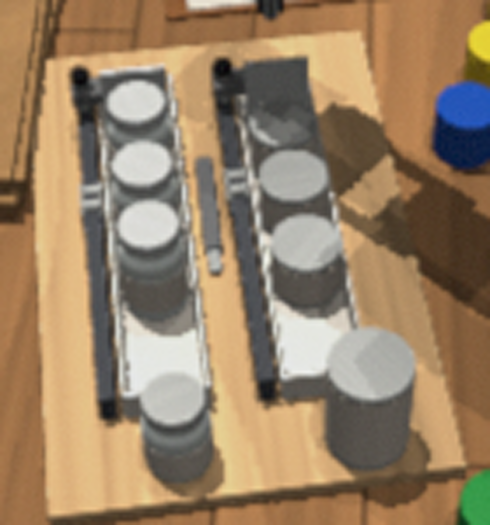

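```bash
cat > w.py <<'E'
import sys
from h import *
a=np.array([-0.18,0.984]);a/=np.linalg.norm(a); b=np.array([-a[1],a[0]]);o=np.array([478,-76.])
d=dict(np.load(sys.argv[1]+".npz"));W=cloud(d);P=W.reshape(-1,3);g=d["frame"].reshape(-1,3).mean(1)
S=(P[:,:2]-o)@a;T=(P[:,:2]-o)@b;Z=P[:,2]
m=(T>-58)&(T<-46)&(Z>46)&(Z<68)&(S<120)
for lo in range(-210,20,3):
    k=m&(S>=lo)&(S<lo+3)
    if k.sum()>2: print(lo,k.sum(),int(g[k].mean()),Z[k].mean().round(1),end=' | ')
print()
k=(Z>112)&(Z<122)&(abs(T)<34)&(S<-20);print("plate top S",np.percentile(S[k],[5,50,95]),"T",np.percentile(T[k],[1,99]),"Z",np.median(Z[k]))
k=(Z>100)&(Z<118)&(T<-40)&(T>-70)&(S<0)&(g<60);print("knob",np.percentile(S[k],[2,50,98]),np.percentile(T[k],[2,50,98]),np.percentile(Z[k],[50,95]))
E
python3 w.py wrist1
```

```text
-195 40 106 51.2 | -192 38 96 51.2 | -189 39 96 51.0 | -186 41 96 51.2 | -183 42 97 51.1 | -180 40 95 51.1 | -177 37 95 51.1 | -174 47 96 51.1 | -171 41 91 51.2 | -168 25 89 51.5 | -135 10 38 51.1 | -132 46 43 51.2 | -129 57 50 51.1 | -126 46 53 51.1 | -123 56 74 51.2 | -120 50 95 51.1 | -117 51 96 51.1 | -114 59 94 51.1 | -111 55 94 51.0 | -108 47 95 51.3 | -105 59 95 51.1 | -102 58 94 51.2 | -99 59 95 51.2 | -96 60 94 51.2 | -93 60 94 51.2 | -90 62 94 51.1 | -87 59 93 51.4 | -84 60 93 51.2 | -81 61 93 51.4 | -78 63 93 51.3 | -75 61 92 51.3 | -72 62 93 51.2 | -69 63 93 51.2 | -66 63 92 51.5 | -63 76 93 51.1 | -60 64 92 51.2 | -57 67 91 51.2 | -54 75 91 51.2 | -51 64 90 51.2 | -48 81 99 51.5 | -45 88 163 54.6 | -42 79 207 56.2 | -39 77 176 55.8 | -36 56 124 53.1 | -33 80 88 51.2 | -30 77 88 51.3 | -27 113 95 52.4 | -24 105 159 57.6 | -21 78 204 59.0 | 
plate top S [-131.68500475 -129.06806895 -126.59422478] T [-29.64125445  32.60693202] Z 113.12582879195512
knob [-148.73796793 -140.20198782 -132.03964312] [-57.46256306 -49.07057954 -41.03305924] [104.99230392 106.07658238]
```

```bash
python3 -m handwheel '[{"delta_pos":[0,1.5,0],"twist":[0,0,0],"jaw":0},{"delta_pos":[0,3,0],"twist":[0,0,0],"jaw":0},{"delta_pos":[0,4.5,0],"twist":[0,0,0],"jaw":0},{"delta_pos":[0,5.5,0.2],"twist":[0,0,0],"jaw":0},{"delta_pos":[0,6.2,0.4],"twist":[0,0,0],"jaw":0},{"delta_pos":[0,6.2,0.6],"twist":[0,0,0],"jaw":0},{"delta_pos":[0,6.2,0.8],"twist":[0,0,0],"jaw":0},{"delta_pos":[0,6.2,1],"twist":[0,0,0],"jaw":0},{"delta_pos":[0,6.2,1.2],"twist":[0,0,0],"jaw":0},{"delta_pos":[0,6.2,1.4],"twist":[0,0,0],"jaw":0}]'
python3 snap.py 2 wrist
```

```text
time_s: 2.75
eef_pos: [504.4, -224.4, 79.9]
ee_rot: [-0.704, 0.704, 0.064, -0.064]
force: [-0.7, 0.7, 0.5]
grip_width: -0.001
t 2.75 s,t,z -150.7 0.7 79.9 F_along 0.77 F [-0.7  0.7  0.5] tool z vs a (rad) 0.0002
```

View pics/wrist2.png

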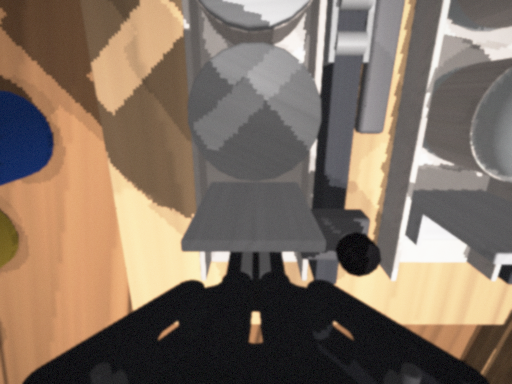

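```bash
python3 -m handwheel '[{"delta_pos":[0,0,0.3],"twist":[0,0,0],"jaw":0},{"delta_pos":[0,0,0.6],"twist":[0,0,0],"jaw":0},{"delta_pos":[0,0,0.9],"twist":[0,0,0],"jaw":0},{"delta_pos":[0,0,1.2],"twist":[0,0,0],"jaw":0},{"delta_pos":[0,0,1.5],"twist":[0,0,0],"jaw":0},{"delta_pos":[0,0,1.8],"twist":[0,0,0],"jaw":0},{"delta_pos":[0,0,2.1],"twist":[0,0,0],"jaw":0},{"delta_pos":[0,0,2.4],"twist":[0,0,0],"jaw":0},{"delta_pos":[0,0,2.7],"twist":[0,0,0],"jaw":0},{"delta_pos":[0,0,3],"twist":[0,0,0],"jaw":0}]'
python3 snap.py 3 wrist; python3 w.py wrist3
```

```text
time_s: 3.63
eef_pos: [498.9, -194.9, 79.5]
ee_rot: [-0.704, 0.704, 0.064, -0.064]
force: [1.0, -3.8, 0.5]
grip_width: 0.001
t 3.63 s,t,z -120.7 0.8 79.5 F_along -3.93 F [ 1.  -3.8  0.5] tool z vs a (rad) 0.0001
-165 26 96 51.1 | -162 53 92 51.1 | -159 60 91 51.1 | -156 38 96 51.2 | -117 28 46 51.1 | -114 76 43 51.2 | -111 76 43 51.3 | -108 77 43 51.3 | -105 80 43 51.2 | -102 77 54 51.3 | -99 80 81 51.3 | -96 83 84 51.2 | -93 82 83 51.2 | -90 88 88 51.1 | -87 91 97 51.2 | -84 84 98 51.3 | -81 93 97 51.3 | -78 87 97 51.3 | -75 88 97 51.3 | -72 98 97 51.2 | -69 98 98 51.3 | -66 97 97 51.3 | -63 97 98 51.3 | -60 97 97 51.3 | -57 100 97 51.2 | -54 107 97 51.2 | -51 118 98 51.2 | -48 102 111 51.5 | -45 105 188 54.7 | -42 129 224 56.2 | -39 107 201 55.8 | -36 127 135 53.2 | -33 123 96 51.3 | -30 108 96 51.1 | -27 154 107 52.2 | -24 147 184 57.7 | -21 149 222 59.1 | -18 138 195 58.8 | -15 90 137 56.5 | -12 133 94 51.4 | -9 145 95 51.2 | -6 140 96 51.2 | -3 140 95 51.2 | 0 147 94 51.2 | 3 147 94 51.3 | 6 152 94 51.2 | 9 72 94 51.1 | 
plate top S [-122.91622638 -107.5114842  -103.68682529] T [-29.29571442  32.15230993] Z 113.45032911471637
knob [-125.59462147 -116.57417771 -109.12334026] [-58.12472165 -49.33986639 -40.96624389] [104.92830717 105.9518434 ]
```

View pics/wrist3.png

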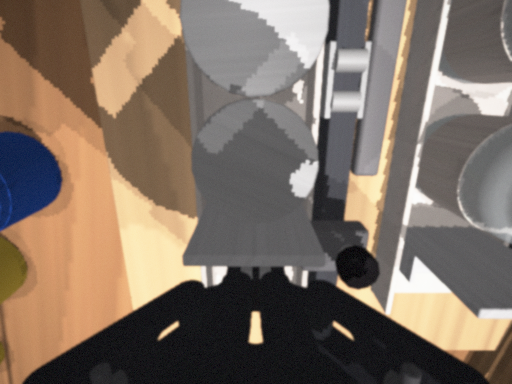

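```bash
python3 -m handwheel '[{"delta_pos":[0,0,0.3],"twist":[0,0,0],"jaw":0},{"delta_pos":[0,0,0.6],"twist":[0,0,0],"jaw":0},{"delta_pos":[0,0,0.9],"twist":[0,0,0],"jaw":0},{"delta_pos":[0,0,1.2],"twist":[0,0,0],"jaw":0},{"delta_pos":[0,0,1.5],"twist":[0,0,0],"jaw":0},{"delta_pos":[0,0,1.8],"twist":[0,0,0],"jaw":0},{"delta_pos":[0,0,2.1],"twist":[0,0,0],"jaw":0},{"delta_pos":[0,0,2.4],"twist":[0,0,0],"jaw":0},{"delta_pos":[0,0,2.7],"twist":[0,0,0],"jaw":0},{"delta_pos":[0,0,3],"twist":[0,0,0],"jaw":0}]'
python3 snap.py 4
python3 -m handwheel '[{"delta_pos":[0,0,0.3],"twist":[0,0,0],"jaw":0},{"delta_pos":[0,0,0.6],"twist":[0,0,0],"jaw":0},{"delta_pos":[0,0,0.9],"twist":[0,0,0],"jaw":0},{"delta_pos":[0,0,1.2],"twist":[0,0,0],"jaw":0},{"delta_pos":[0,0,1.5],"twist":[0,0,0],"jaw":0},{"delta_pos":[0,0,1.8],"twist":[0,0,0],"jaw":0},{"delta_pos":[0,0,2.1],"twist":[0,0,0],"jaw":0},{"delta_pos":[0,0,2.4],"twist":[0,0,0],"jaw":0},{"delta_pos":[0,0,2.7],"twist":[0,0,0],"jaw":0},{"delta_pos":[0,0,2.7],"twist":[0,0,0],"jaw":0}]'
python3 snap.py 5 wrist side;python3 w.py wrist5
```

```text
time_s: 4.52
eef_pos: [493.6, -165.3, 79.4]
ee_rot: [-0.704, 0.704, 0.064, -0.064]
force: [3.5, -4.5, 0.3]
grip_width: -0.001
t 4.52 s,t,z -90.6 0.8 79.4 F_along -5.04 F [ 3.5 -4.5  0.3] tool z vs a (rad) 0.0
time_s: 5.35
eef_pos: [488.4, -138.2, 79.4]
ee_rot: [0.704, -0.704, -0.064, 0.064]
force: [1.4, -1.0, 1.0]
grip_width: -0.001
t 5.35 s,t,z -63.1 0.9 79.4 F_along -1.27 F [ 1.4 -1.   1. ] tool z vs a (rad) 0.0004
-108 16 95 51.0 | -105 45 91 51.2 | -102 61 93 51.2 | -99 57 96 51.2 | -60 12 47 50.8 | -57 73 45 51.2 | -54 79 43 51.2 | -51 79 43 51.1 | -48 62 52 51.4 | -45 46 111 54.9 | -42 87 188 56.1 | -39 99 179 55.6 | -36 120 118 52.9 | -33 88 88 51.2 | -30 83 96 51.2 | -27 56 112 51.1 | -24 75 195 57.7 | -21 89 229 59.1 | -18 113 211 58.7 | -15 143 130 55.1 | -12 97 100 51.3 | -9 98 102 51.2 | -6 95 102 51.3 | -3 98 102 51.3 | 0 99 102 51.2 | 3 101 103 51.1 | 6 102 102 51.2 | 9 120 102 51.3 | 12 104 102 51.1 | 15 123 102 51.2 | 18 104 102 51.1 | 
plate top S [-65.6425269  -49.84306718 -46.02229062] T [-29.3780763   31.94050693] Z 113.43968273800795
knob [-68.06215477 -58.9198334  -51.49841809] [-58.30751881 -49.50863064 -41.10815574] [104.93365354 105.9156425 ]
```

View pics/wrist5.png

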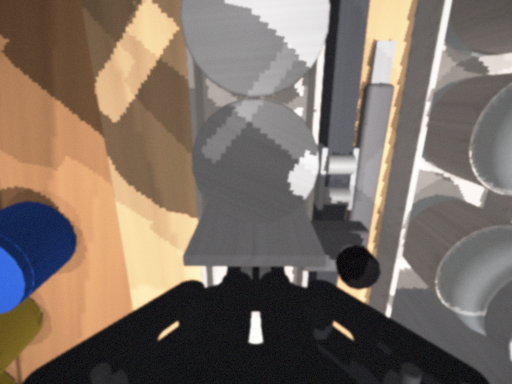

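View pics/side5.png

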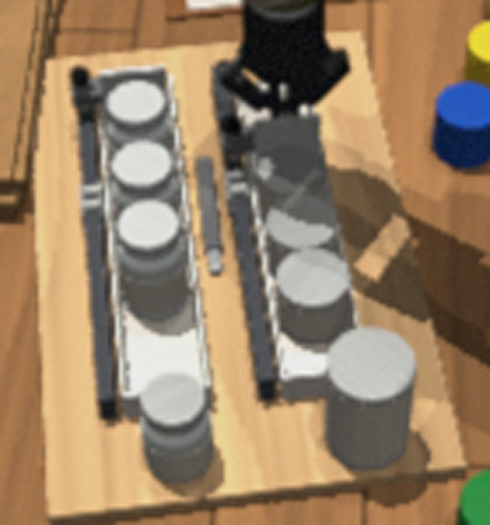

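```bash
python3 -m handwheel '[{"delta_pos":[0,0,0.2],"twist":[0,0,0],"jaw":0},{"delta_pos":[0,0,0.4],"twist":[0,0,0],"jaw":0},{"delta_pos":[0,0,0.6],"twist":[0,0,0],"jaw":0},{"delta_pos":[0,0,0.8],"twist":[0,0,0],"jaw":0},{"delta_pos":[0,0,0.9],"twist":[0,0,0],"jaw":0},{"delta_pos":[0,0,1.0],"twist":[0,0,0],"jaw":0},{"delta_pos":[0,0,1.1],"twist":[0,0,0],"jaw":0},{"delta_pos":[0,0,1.2],"twist":[0,0,0],"jaw":0},{"delta_pos":[0,0,1.3],"twist":[0,0,0],"jaw":0},{"delta_pos":[0,0,1.4],"twist":[0,0,0],"jaw":0}]'
python3 snap.py 6 
python3 -m handwheel '[{"delta_pos":[0,0,0.1],"twist":[0,0,0],"jaw":0},{"delta_pos":[0,0,0.2],"twist":[0,0,0],"jaw":0},{"delta_pos":[0,0,0.3],"twist":[0,0,0],"jaw":0},{"delta_pos":[0,0,0.4],"twist":[0,0,0],"jaw":0},{"delta_pos":[0,0,0.5],"twist":[0,0,0],"jaw":0},{"delta_pos":[0,0,0.6],"twist":[0,0,0],"jaw":0},{"delta_pos":[0,0,0.7],"twist":[0,0,0],"jaw":0},{"delta_pos":[0,0,0.8],"twist":[0,0,0],"jaw":0},{"delta_pos":[0,0,0.85],"twist":[0,0,0],"jaw":0},{"delta_pos":[0,0,0.9],"twist":[0,0,0],"jaw":0}]'
python3 snap.py 7 wrist;python3 w.py wrist7
```

```text
time_s: 6.28
eef_pos: [486.0, -125.5, 79.3]
ee_rot: [-0.704, 0.705, 0.064, -0.064]
force: [-1.8, -9.3, -4.6]
grip_width: -0.002
t 6.28 s,t,z -50.1 1.1 79.3 F_along -8.79 F [-1.8 -9.3 -4.6] tool z vs a (rad) 0.0003
time_s: 7.12
eef_pos: [484.3, -116.2, 79.3]
ee_rot: [0.704, -0.704, -0.064, 0.064]
force: [-0.1, -3.9, -2.4]
grip_width: -0.001
t 7.12 s,t,z -40.6 1.0 79.3 F_along -3.81 F [-0.1 -3.9 -2.4] tool z vs a (rad) 0.0001
-87 6 106 51.2 | -84 35 93 51.0 | -81 58 93 51.0 | -78 60 95 51.1 | -75 25 103 51.2 | -36 50 65 51.6 | -33 77 45 51.3 | -30 76 44 51.1 | -27 32 57 51.4 | -24 49 94 57.7 | -21 86 172 59.1 | -18 98 175 58.6 | -15 152 108 55.1 | -12 87 85 51.1 | -9 80 91 51.3 | -6 94 101 51.2 | -3 83 103 51.1 | 0 91 102 51.3 | 3 95 103 51.2 | 6 92 104 51.1 | 9 97 103 51.1 | 12 93 103 51.2 | 15 101 103 51.1 | 18 99 103 51.2 | 
plate top S [-42.6789328  -27.50129647 -23.62465642] T [-29.38522771  31.91143142] Z 113.40923925003445
knob [-45.64281318 -35.58425998 -28.90039572] [-58.35481805 -49.04359854 -41.18142869] [108.73095952 109.8931674 ]
```

View pics/wrist7.png

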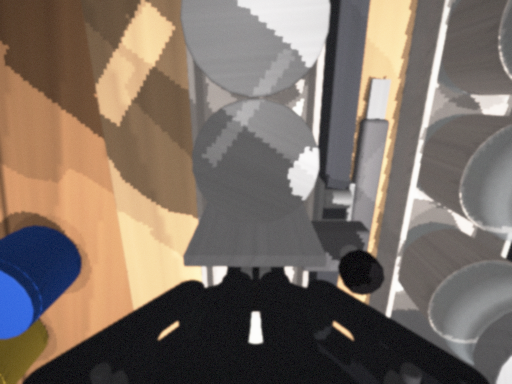

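```bash
python3 -m handwheel '[{"delta_pos":[0,0,0.05],"twist":[0,0,0],"jaw":0},{"delta_pos":[0,0,0.1],"twist":[0,0,0],"jaw":0},{"delta_pos":[0,0,0.15],"twist":[0,0,0],"jaw":0},{"delta_pos":[0,0,0.2],"twist":[0,0,0],"jaw":0},{"delta_pos":[0,0,0.25],"twist":[0,0,0],"jaw":0},{"delta_pos":[0,0,0.3],"twist":[0,0,0],"jaw":0},{"delta_pos":[0,0,0.35],"twist":[0,0,0],"jaw":0},{"delta_pos":[0,0,0.4],"twist":[0,0,0],"jaw":0},{"delta_pos":[0,0,0.4],"twist":[0,0,0],"jaw":0},{"delta_pos":[0,0,0.4],"twist":[0,0,0],"jaw":0}]'
python3 snap.py 8 wrist;python3 w.py wrist8 | tail -2
```

```text
time_s: 8.0
eef_pos: [483.8, -112.0, 79.5]
ee_rot: [0.704, -0.704, -0.064, 0.064]
force: [0.9, -1.1, -0.3]
grip_width: -0.0
t 8.0 s,t,z -36.5 0.8 79.5 F_along -1.25 F [ 0.9 -1.1 -0.3] tool z vs a (rad) 0.0
plate top S [-39.78949138 -23.7064008  -20.34763381] T [-29.42603011  31.77582621] Z 113.54991426720005
knob [-41.3650188  -31.62052352 -24.63774719] [-58.26225849 -49.2991329  -41.18134813] [107.59702673 108.71268438]
```

```bash
python3 -m handwheel '[{"delta_pos":[0,0,0.03],"twist":[0,0,0],"jaw":0},{"delta_pos":[0,0,0.06],"twist":[0,0,0],"jaw":0},{"delta_pos":[0,0,0.09],"twist":[0,0,0],"jaw":0},{"delta_pos":[0,0,0.12],"twist":[0,0,0],"jaw":0},{"delta_pos":[0,0,0.15],"twist":[0,0,0],"jaw":0},{"delta_pos":[0,0,0.17],"twist":[0,0,0],"jaw":0},{"delta_pos":[0,0,0.2],"twist":[0,0,0],"jaw":0},{"delta_pos":[0,0,0.2],"twist":[0,0,0],"jaw":0},{"delta_pos":[0,0,0.2],"twist":[0,0,0],"jaw":0},{"delta_pos":[0,0,0.2],"twist":[0,0,0],"jaw":0}]'
python3 snap.py 9 wrist;python3 w.py wrist9 | tail -2
```

```text
time_s: 8.88
eef_pos: [483.3, -110.2, 79.3]
ee_rot: [0.704, -0.704, -0.064, 0.064]
force: [1.1, -1.5, 0.6]
grip_width: 0.003
t 8.88 s,t,z -34.6 1.0 79.3 F_along -1.67 F [ 1.1 -1.5  0.6] tool z vs a (rad) 0.0001
plate top S [-39.80696406 -22.66361709 -20.30766869] T [-29.18240316  31.48278704] Z 113.9352719281811
knob [-39.61249155 -29.99211566 -22.91525686] [-58.35211694 -49.31617018 -41.20844509] [106.49202162 107.5277911 ]
```

```bash
python3 -m handwheel '[{"delta_pos":[0,0,0.03],"twist":[0,0,0],"jaw":0},{"delta_pos":[0,0,0.06],"twist":[0,0,0],"jaw":0},{"delta_pos":[0,0,0.09],"twist":[0,0,0],"jaw":0},{"delta_pos":[0,0,0.12],"twist":[0,0,0],"jaw":0},{"delta_pos":[0,0,0.15],"twist":[0,0,0],"jaw":0},{"delta_pos":[0,0,0.17],"twist":[0,0,0],"jaw":0},{"delta_pos":[0,0,0.17],"twist":[0,0,0],"jaw":0},{"delta_pos":[0,0,0.17],"twist":[0,0,0],"jaw":0},{"delta_pos":[0,0,0.17],"twist":[0,0,0],"jaw":0},{"delta_pos":[0,0,0.17],"twist":[0,0,0],"jaw":0}]'
python3 snap.py 10 wrist;python3 w.py wrist10 | tail -2
```

```text
time_s: 9.77
eef_pos: [482.9, -108.5, 79.3]
ee_rot: [0.704, -0.704, -0.064, 0.064]
force: [0.2, -0.3, -0.5]
grip_width: -0.002
t 9.77 s,t,z -32.9 1.0 79.3 F_along -0.29 F [ 0.2 -0.3 -0.5] tool z vs a (rad) 0.0001
plate top S [-39.79927193 -21.69047371 -20.21332928] T [-28.71404453  30.44031894] Z 115.54055376008473
knob [-37.97714127 -28.60769069 -21.24691809] [-58.39825197 -49.65653973 -41.40200233] [104.91372406 105.94654373]
```

```bash
python3 -m handwheel '[{"delta_pos":[0,0,0.02],"twist":[0,0,0],"jaw":0},{"delta_pos":[0,0,0.04],"twist":[0,0,0],"jaw":0},{"delta_pos":[0,0,0.05],"twist":[0,0,0],"jaw":0},{"delta_pos":[0,0,0.05],"twist":[0,0,0],"jaw":0},{"delta_pos":[0,0,0.05],"twist":[0,0,0],"jaw":0},{"delta_pos":[0,0,0.05],"twist":[0,0,0],"jaw":0},{"delta_pos":[0,0,0.05],"twist":[0,0,0],"jaw":0},{"delta_pos":[0,0,0.05],"twist":[0,0,0],"jaw":0},{"delta_pos":[0,0,0.05],"twist":[0,0,0],"jaw":0},{"delta_pos":[0,0,0.05],"twist":[0,0,0],"jaw":0}]'
python3 snap.py 11 wrist;python3 w.py wrist11 | tail -2
```

```text
time_s: 10.65
eef_pos: [482.9, -108.2, 79.3]
ee_rot: [-0.704, 0.704, 0.064, -0.064]
force: [-0.9, -3.3, -2.9]
grip_width: 0.0
t 10.65 s,t,z -32.6 1.0 79.3 F_along -3.06 F [-0.9 -3.3 -2.9] tool z vs a (rad) 0.0001
plate top S [-40.08736346 -21.56323242 -20.19483188] T [-28.36633518  28.25986438] Z 115.71270329190239
knob [-37.64633563 -28.51965569 -21.03905487] [-58.41011987 -49.53771849 -41.24584072] [104.91824593 105.88271104]
```

View pics/wrist11.png

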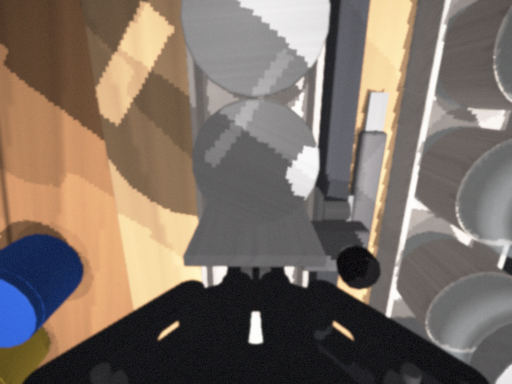

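```bash
python3 -m handwheel '[{"delta_pos":[0,0,-0.2],"twist":[0,0,0],"jaw":0},{"delta_pos":[0,0,-0.6],"twist":[0,0,0],"jaw":0},{"delta_pos":[0,0,-1.2],"twist":[0,0,0],"jaw":0},{"delta_pos":[0,0,-2],"twist":[0,0,0],"jaw":0},{"delta_pos":[0,0,-3],"twist":[0,0,0],"jaw":0},{"delta_pos":[0,-1,-4],"twist":[0,0,0],"jaw":0},{"delta_pos":[0,-3,-4.5],"twist":[0,0,0],"jaw":0},{"delta_pos":[0,-5,-5],"twist":[0,0,0],"jaw":0},{"delta_pos":[0,-7,-5],"twist":[0,0,0],"jaw":0},{"delta_pos":[0,-8,-5],"twist":[0,0,0],"jaw":0}]'
python3 snap.py 12 wrist side scene;python3 w.py wrist12
```

```text
time_s: 11.53
eef_pos: [492.7, -158.7, 161.6]
ee_rot: [-0.704, 0.705, 0.065, -0.063]
force: [0.1, -0.4, 0.4]
grip_width: -0.002
t 11.53 s,t,z -84.0 0.5 161.6 F_along -0.43 F [ 0.1 -0.4  0.4] tool z vs a (rad) -0.0008
-195 5 75 50.7 | -192 21 87 51.1 | -189 25 94 51.2 | -186 28 92 51.0 | -183 28 97 51.1 | -180 29 92 50.9 | -177 28 90 51.0 | -174 25 91 51.3 | -171 28 85 51.3 | -168 29 87 51.1 | -165 28 93 51.2 | -162 31 88 51.2 | -159 29 86 51.0 | -156 26 88 51.0 | -153 29 84 51.0 | -150 29 88 51.1 | -147 32 88 51.1 | -144 32 86 51.1 | -141 29 83 51.1 | -138 35 83 51.2 | -135 31 86 51.1 | -132 32 87 50.9 | -129 32 84 51.1 | -126 30 85 51.1 | -123 32 83 51.3 | -120 34 83 51.2 | -117 35 86 51.2 | -114 36 85 51.0 | -111 33 83 51.2 | -108 32 84 51.2 | -105 35 85 51.1 | -102 36 86 51.1 | -99 34 85 51.2 | -96 37 84 51.2 | -93 37 85 51.3 | -90 36 85 51.0 | -87 40 85 51.2 | -84 37 87 51.0 | -81 38 85 51.0 | -78 36 86 51.1 | -75 40 84 51.2 | -72 39 82 51.1 | -69 42 79 51.0 | -66 44 78 51.1 | -63 37 78 51.2 | -60 42 82 51.2 | -57 42 86 51.3 | -54 41 90 51.1 | -51 23 94 51.4 | -18 59 109 59.0 | -15 57 88 55.5 | -12 55 74 51.1 | -9 41 89 51.4 | -6 57 91 51.3 | -3 56 90 51.2 | 0 42 90 51.2 | 3 55 89 51.3 | 6 56 89 51.2 | 9 57 90 51.3 | 12 54 89 51.2 | 15 57 89 51.2 | 18 50 89 51.1 | 
plate top S [-21.16761263 -20.52068039 -20.3343528 ] T [-29.54378625  31.79630527] Z 113.07698708167521
knob [-38.20666025 -29.60310695 -21.61230438] [-58.03170662 -49.6115295  -41.4232531 ] [105.06093342 106.10810996]
```

View pics/wrist12.png

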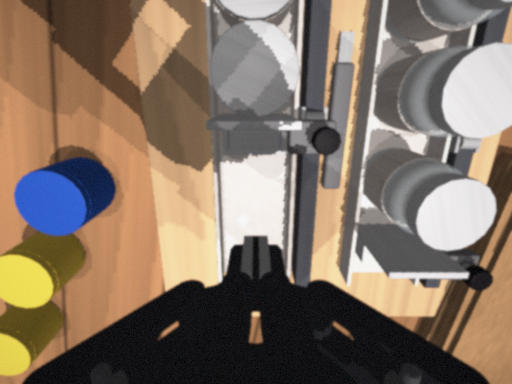

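View pics/side12.png

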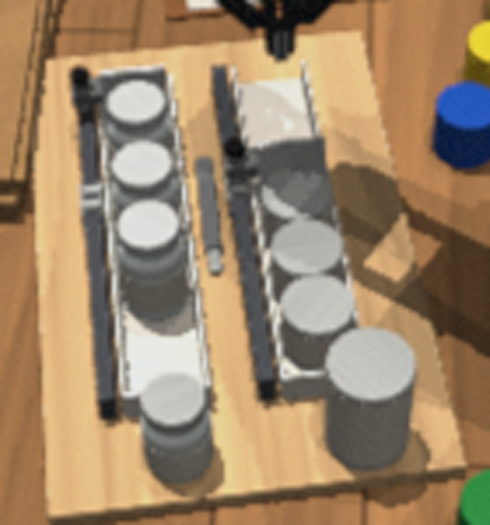

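View pics/scene12.png

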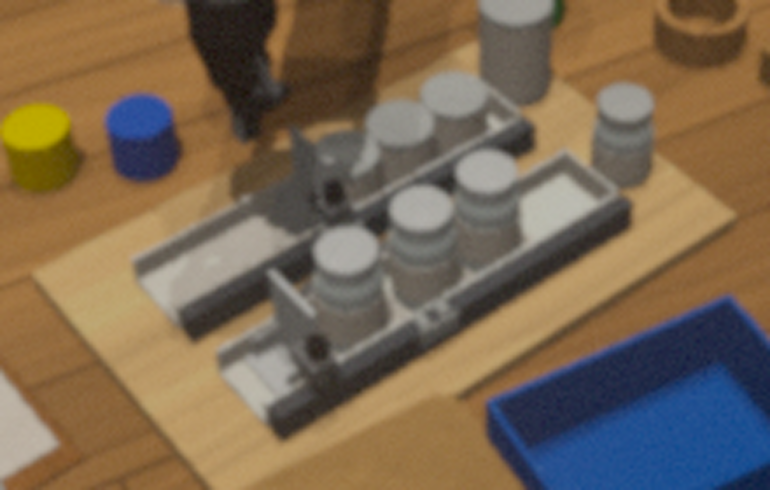

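```bash
python3 - <<'E'
from h import *
a=np.array([-0.18,0.984]);a/=np.linalg.norm(a); b=np.array([-a[1],a[0]]);o=np.array([478,-76.])
for n in ["scene12","side12"]:
    P=cloud(dict(np.load(n+".npz"))).reshape(-1,3);S=(P[:,:2]-o)@a;T=(P[:,:2]-o)@b
    m=(abs(P[:,2]-82)<4)&(abs(T)<8)&(S>-10)&(S<200);h=np.histogram(S[m],np.arange(-10,200,6));print(h[0],h[1][[0,-1]],S[m].max())
E
python3 - <<'E'
from rig import ctrl
print(ctrl.finish_job())
E
```

```text
[0 0 4 2 7 3 3 6 3 5 4 3 6 5 5 5 5 4 6 4 3 5 7 5 2 3 6 2 4 3 7 3 2 0] [-10 194] 184.44110043574733
[ 6  5  6  7  5  6  6  7  7  6  7  2  8  7  5  5  8  8  6  9  4  7  9  5
  7  7  7 10  6  8  8  7  1  0] [-10 194] 184.29683371697303
the job is handed in; nothing more can be done
None
```

The squat cans' pusher is seated in its notch and the job is handed in, at about 11.7 s of the 48 s allowed. I used the shut fingertips behind the plate and slid it about 110 mm along its rail.

- **Catch:** The knob rose about 4 mm over the near rib, then came back to its starting height (105.06 mm, against 104.99 mm at the start). The push force fell to about 0.3 N. It climbed to about 3 N when I nudged 0.5 mm further, as it should when the far rib resists. After I backed off, the knob stayed down.
- **Seat position:** The knob ended about 1 mm past the seat position I had estimated beforehand from the rib profile (−29.9 mm against about −31 mm along the lane). That is within the 3 mm tolerance. The far rib is still clear ahead of the catch.
- **Cans:** The can tops form one unbroken row from the plate. The last can's front edge measured 184 mm along the lane, where a closed row would put it at about 183 mm.
- **Everything else:** By eye in the last pictures, the jars' lane, cutter, stray can and stray jar look unmoved. I did not measure them, and I did not check the tape roll, pasta box and mug. The fingers had withdrawn clear of the lane.

No check failed.

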